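# Tip the hold-down finger up and take the plug gauge out

## Robot

A 7-joint arm with a two-finger parallel gripper is mounted at the origin on a cart in front of the work surface, level with it; the furniture and walls round the work are solid. World frame = base frame: x ahead of the robot, y to its left, z up, the work surface at z = 0. Lengths are in m, angles in rad, forces in N, time in s.
With the tool pointing down it reaches from about 0.4 to 0.9 m from the base axis. Payload 5.5 kg.
Tool frame: the origin (TCP) lies midway between the tips of the shut fingers; the grasp point (between the pads) lies 19 mm behind it (manip.grip_depth is the distance from the TCP to the grasp point, in m); z points along the fingers, y is the line along which they close (so a half turn about z gives the same grasp; the last joint's range is limited). The gripper opens to 92 mm and grips with 3 to 60 N. Pads are 19 mm wide; open, the fingers measure 130 mm over their backs; the gripper's body (75 mm by 190 mm) begins 47 mm behind the grasp point.
Start: joints at [1.602, 0.501, -0.427, 1.55, 0.221, 1.138, -0.21], TCP at [0.149, -0.633, 0.227] pointing down, gripper open.
Joint ranges: [-2.88, 2.88], [-0.31, 2.03], [-1.54, 1.56], [0.2, 2.42], [-1.41, 4.55], [0.19, 2.02], [-2.57, 2.57]. Speed limits (rad/s): [2.57, 2.57, 3.14, 3.14, 3.14, 3.14, 3.14].

## Interface

Orientations are given as a unit quaternion [x, y, z, w].
In Python, from bench import manip, effector, viewer gives the robot as it stands. Calls block until the motion is done:
- manip.move_pose(position, orientation): joint-space move of the TCP to a pose.
- manip.servo_line(position, ori=None, vel=0.15): straight line of the TCP; ori=None keeps the orientation; vel is the mean speed in m/s.
- manip.movej(angles): joint-space move.
- effector.open_jaws() and effector.close(f_grip=None): open the fingers fully, or close them until they stop; f_grip is the grip in N (None keeps the last).
- manip.sleep(seconds).
- manip.solve_ik(position, orientation): joint angles nearest the present ones, or None.
- viewer.get_image(name): name is "scene" or "top"; returns the picture (480x640x3 uint8, red, green, blue); there is no depth.
- viewer.get_calibration(name): a dict with "vfov" (degrees; the focal length in pixels is half the picture's height over the tangent of half this angle, whatever the lens; pixels are square), "cx", "cy" (the principal point, pixels), "eye" and "attitude" of the camera in the world. Camera axes: x right, y down, z forward; pixel columns grow to the right and rows downward; lengths in m; the calibration is good to about 2 mm. A picture is of the moment at which its call begins. get_calibration takes no time and is no camera call.
A pose or a line that the arm cannot do raises manip.PlanningError and nothing moves.
- manip.hand_in(): hands the job in; it is judged then, once.
Readings, each from a call of its own:
- manip.current_clock(): time.
- manip.current_q(): joint angles.
- manip.current_joint_velocities(): joint speeds.
- manip.current_tau(): joint torques, N m.
- manip.current_tool_pos(): TCP position.
- manip.current_tcp_rot(): TCP orientation.
- manip.current_force(): force on the tool from outside, world axes, zero at the start.
- manip.current_wrist_torque(): the same for the moment, N m.
- manip.current_finger_gap(): finger opening in m.
- manip.current_gripper_force(): force on a finger pad.
Only numpy, scipy, OpenCV 4.12 (cv2) and the standard library are available. Lean on these libraries where they do the work, as an engineer would, in place of code of your own. Each camera call takes 0.05 s, during which the arm holds its last target. There are 200 camera calls.

## Task

The plug gauge is held down in the blue-bracket fixture by a rocking finger: press the rocker's red thumb pad gently down until its spring catch clicks and the finger stays tipped up by itself, without forcing the pad on against its stop, and let go. Then lift the plug gauge out by its shaft and set it down upright in the blue cup without dropping it. Leave the other things on the bench where they are.

Things in the scene. Friction and masses are not known exactly. Their poses are not given: they have to be found in the camera images.
- fixture: hold-down fixture, fixed to the bench at a varying place and yaw: dark base plate 240 x 80 x 12 mm. Origin on the bench; own x runs along the plate from the red pad end (-x) to the plug gauge end (+x), z up. The rocker's pivot pin (along y) is at (-10, 0, 45) mm in this frame, the seat centre at (72.5, 0, 36) mm
- lever (a joint): angle of the rocker, rad: 0 at rest (finger down over the flange, light return spring), grows as the red pad goes down and the finger tips up. The catch clicks at some angle between about 0.30 and 0.60 rad, different each time. Let go before the click and it springs back to 0; after it, it stays at 0.34 to 0.65 rad
- rocker: the rocking part: yellow bent bar with a red thumb pad at one end and a steel finger at the other. Origin on the pivot axis; x and z are parallel to the fixture's when the joint reads 0; it turns about the pivot as the pad goes down
- thumb_pad (a point): centre of the top face of the red thumb pad (38 mm along the rocker, 36 mm across), at (-57, 0, 48) mm in the rocker's own frame; as it is pressed it moves on an arc of 75 mm about the pivot, down and 14 to 17 mm outward (away from the plug gauge). Nothing stands above it
- seat (a point): centre of the floor of the shallow round seat (57 mm inside diameter, 5 mm deep) in which the plug gauge's flange stands, 36 mm above the bench
- nose (a point): tip of the steel finger, underside; at rest 1 mm above the flange, overlapping it by 4 mm; once the catch has clicked it is clear of the flange and the plug gauge can go straight up
- plug_mid (a point): the plug gauge (0.46 kg), point on its axis half-way up: 67.5 mm above its underside, z along its axis. Black flange 53 mm in diameter and up to 18 mm high, black hub 28 mm in diameter up to 41 mm, then a bright shaft 13.6 mm in diameter from 41 to 123 mm, total height 135 mm. Take it by the shaft
- cup: blue round storage cup fixed to the bench (72 mm outside, foot 88 mm, 16 mm high), origin under its centre; its place varies, left or right of the fixture
- cup_floor (a point): centre of the cup's inner floor, 6 mm above the bench; inside diameter 60 mm, the rim is 10 mm above this floor
- magnet: black pot magnet with a knob, 43 mm in diameter, 37 mm high, a bystander; origin under its centre
- dial: dial indicator lying on its back, 138 x 57 x 22 mm, a bystander
- bar: ground steel bar lying flat, 10 x 62 x 10 mm, a bystander
- bolt: hex bolt standing on its head, 20 mm wide, 41 mm high, a bystander
- clip: orange clip, 33 x 60 x 26 mm, a bystander
- catch_rail (a point): on the rail behind the pad end, 45 mm above the bench: mid-height of the catch block (its own height, within 12 mm of this, is not measured: feel for it). Pressing takes 1 to 3 N at the pad, then rises to about 5 to 10 N and falls away as the lip snaps under the sprung ball; about 4 mm of pad travel past that peak a rubber stop on the block meets it and force rises steeply. Over 22 N from the robot on the rocker is forcing it
Mind the look-alikes: they are no part of the job. What is shaped like the part that bears plug_mid but purple or yellow is not meant.

How it is judged:
On the way, in this order (a step that is already met when the one before it is completed fails the run):
1. the rocker stays tipped up by itself on its catch, untouched, with the plug gauge still in its seat (value of joint lever above 0.31 rad and velocity of joint lever between -0.05 and 0.05 rad/s and contact force between each of the fingers, the arm and rocker below 0.3 N and distance between plug_mid and seat below 0.075 m), for 0.2 s.
2. the plug gauge is lifted at least 20 mm out of its seat (z of plug_mid in the frame of seat above 0.0875 m), for 0.1 s.
3. the plug gauge is down in the cup while still held (horizontal distance between plug_mid and cup_floor below 0.008 m and z of plug_mid in the frame of cup_floor below 0.076 m and contact force between the fingers and plug above 1 N), for 0.1 s.
At the end, for the whole second after the job is handed in: The plug gauge stands upright (within 0.07 rad) on the cup's floor, its axis within 8 mm of the cup's centre, released; the rocker is still tipped up on its catch (joint above 0.31 rad) (horizontal distance between plug_mid and cup_floor below 0.008 m and z of plug_mid in the frame of cup_floor below 0.07 m and angle between plug_mid's own z axis and vertical below 0.07 rad and value of joint lever above 0.31 rad); the robot touches nothing.
It fails at once if the rocker is forced: the robot pushes it with more than 22 N (contact force between any of the fingers, the arm and rocker above 22 N).
It fails at once if the plug gauge is tipped by more than 0.35 rad (angle between plug_mid's own z axis and vertical above 0.35 rad).
It fails at once if a bystander is moved by more than 20 mm (distance of any of magnet, dial, bar, bolt, clip from where it was at the start of the episode above 0.02 m).
It also fails if it takes over 70 s, if anything falls off the work surface, if the arm or the gripper's body presses on something with over 40 N, if the wrist force passes 120 N, or if a joint passes its speed limit or range.

## Working session

There is one attempt and no reset: what is moved stays moved. The work goes in short steps, each a Python script; the robot and the scene stay as the last script left them, time stands still between calls to the robot, and variables do not carry over. Pictures are saved under pics/ and viewed, at most 10 in all, crops included, and the job is handed in when it is done.

```bash
mkdir -p pics; python3 - <<'E'
from bench import manip, effector, viewer
import cv2
for n in ("scene","top"):
    im=viewer.get_image(n); cv2.imwrite(f"pics/{n}0.png",im[:,:,::-1]); print(n,viewer.get_calibration(n))
print(manip.current_tcp_rot(),manip.current_clock(),manip.current_force(),manip.grip_depth)
E
```

```text
scene {'vfov': 46.40363233829764, 'cx': 330.4272691433984, 'cy': 232.7486784928853, 'eye': array([-0.64714097,  0.578997  ,  0.67946973]), 'attitude': array([-0.4532647 ,  0.7058783 , -0.4642719 ,  0.28414527])}
top {'vfov': 47.13153151235814, 'cx': 323.2656603394313, 'cy': 232.8207082890659, 'eye': array([ 0.36244271, -0.01839972,  1.34255027]), 'attitude': array([-0.70391674,  0.70634073, -0.04913035,  0.05630456])}
[ 9.93285592e-01  1.15684762e-01 -6.70553560e-05 -8.74674948e-04] 0.1 [ 0.16819086 -0.18502544 -0.68287547] 0.0188
```

View pics/scene0.png

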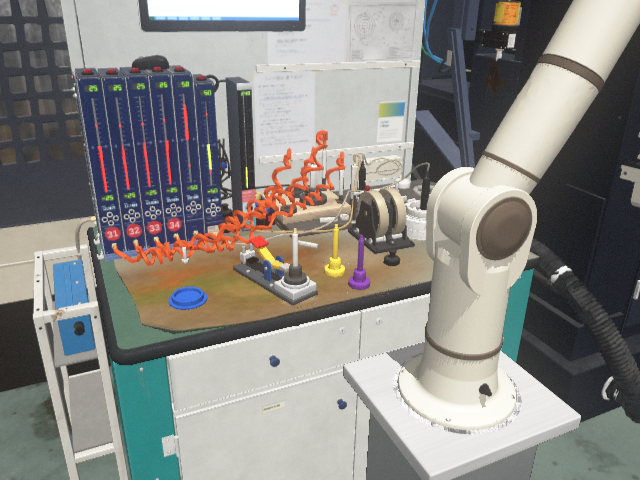

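View pics/top0.png

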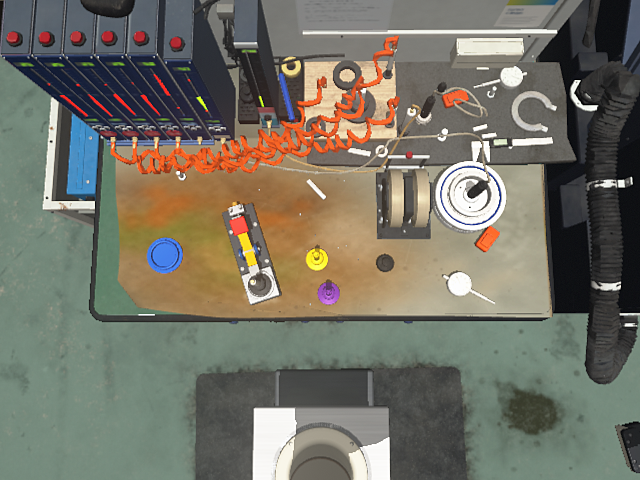

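The gauge in the fixture (black flange, bright shaft) is at about (259,283) in top and (295,270) in scene. The yellow one at (317,258) and the purple one at (328,292) in top are the look-alikes. The blue cup is at (164,255) and the red pad at (238,226). I'll confirm this in an enlarged crop.

```bash
python3 - <<'E'
import cv2
im=cv2.imread("pics/top0.png")[195:310,140:335]; cv2.imwrite("pics/topc.png",cv2.resize(im,None,fx=4,fy=4,interpolation=cv2.INTER_CUBIC))
im=cv2.imread("pics/scene0.png")[215:315,160:330]; cv2.imwrite("pics/scenec.png",cv2.resize(im,None,fx=4.6,fy=4.6,interpolation=cv2.INTER_CUBIC))
E
```

```text
(no output)
```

View pics/topc.png

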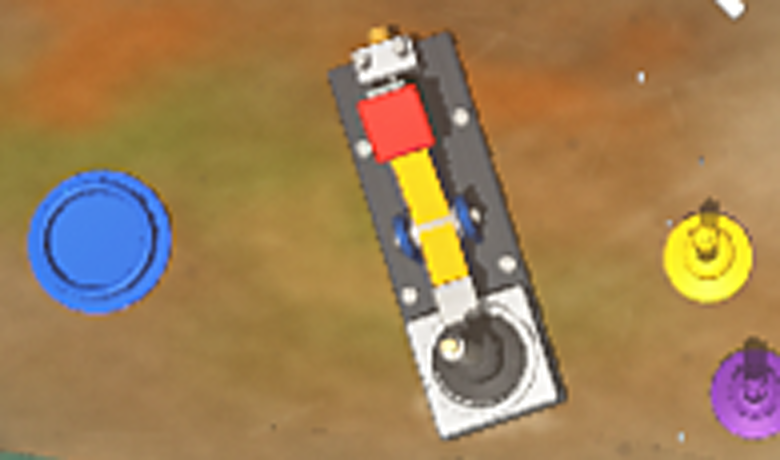

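View pics/scenec.png

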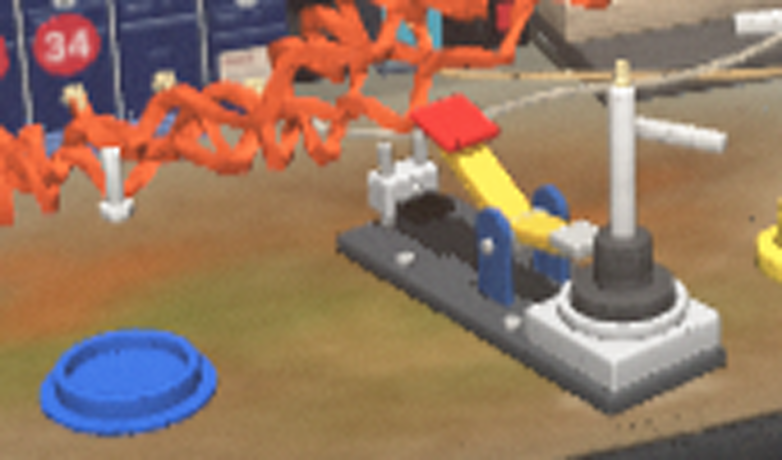

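The crops confirm the target: black flange and bright shaft in the white seat, finger over the flange (top crop 480,360; shaft tip 452,346). The cup centre is at crop (100,241) and the pad at crop (396,123). Next I fit the poses.

```bash
cat > h.py <<'E'
import numpy as np, cv2
from scipy.spatial.transform import Rotation as R
from scipy.optimize import least_squares
from bench import manip, effector, viewer
def proj(n,P):
    c=viewer.get_calibration(n); f=240/np.tan(np.radians(c["vfov"]/2))
    p=R.from_quat(c["attitude"]).inv().apply(np.atleast_2d(P)-c["eye"])
    return p[:,:2]/p[:,2:]*f+[c["cx"],c["cy"]]
T=lambda u,v:(140+(u-1.5)/4,195+(v-1.5)/4)
S=lambda u,v:(160+(u-1.8)/4.6,215+(v-1.8)/4.6)
def fx(s,P): # fixture pose -> world
    P=np.atleast_2d(P); return R.from_euler("z",s[2]).apply(P)+[s[0],s[1],0]
def down(yaw): # tool z down, tool y at angle yaw from world y
    return (R.from_euler("z",yaw)*R.from_euler("x",np.pi)).as_quat()
E
python3 - <<'E'
from h import *
top=[((-.12,-.04,.012),T(330,72)),((-.12,.04,.012),T(450,33)),((-.067,0,.093),T(396,123)),((.0725,0,.171),T(452,346)),((.0725,0,.041),T(486,354)),((.12,-.04,.041),T(445,436)),((.12,.04,.041),T(562,398))]
sc=[((.0725,0,.171),S(621,62)),((-.067,0,.093),S(455,123)),((.12,-.04,0.),S(613,411)),((.12,.04,0.),S(724,360)),((-.12,-.04,.012),S(338,235))]
def res(s,split=False):
    a=proj("top",fx(s,[p for p,_ in top]))-[q for _,q in top]; b=proj("scene",fx(s,[p for p,_ in sc]))-[q for _,q in sc]
    return (a,b) if split else np.r_[a,b].ravel()
r=least_squares(res,[.45,.15,np.pi],loss="soft_l1"); print("fixture",r.x); print(*[x.round(1) for x in res(r.x,True)])
t=np.linspace(0,6.28,40,endpoint=False); ring=np.c_[.044*np.cos(t),.044*np.sin(t),0*t]
def rc(s):
    a=proj("top",[[s[0],s[1],.006]])[0]-T(100,241); b=proj("scene",ring+[s[0],s[1],.003]);b=(b.max(0)+b.min(0))/2-S(129,382)
    return np.r_[a,b]
c=least_squares(rc,[.45,.35]);print("cup",c.x,c.fun.round(1))
pad=fx(r.x,[-.067,0,.093])[0];print("pad",pad,"seat",fx(r.x,[.0725,0,.036])[0])
for P in (pad,fx(r.x,[.0725,0,.1])[0],np.r_[c.x,.1]):
  for y in (r.x[2]-np.pi,r.x[2]-np.pi/2,r.x[2]-1.5*np.pi): print(y,manip.solve_ik(P+[0,0,.06],down(y)))
E
```

```text
fixture [0.51083737 0.16803791 3.47083738]
[[-0.3  1. ]
 [ 0.5  0.3]
 [-0.2 -2.4]
 [-0.3 -3.3]
 [-1.2 -1.5]
 [-0.9  2.7]
 [ 2.2  1. ]] [[-0.7 -1.5]
 [-1.  -2.7]
 [ 1.8  1.5]
 [ 3.   0.8]
 [ 0.4 -0.6]]
cup [0.51090791 0.38380708] [-0.1 -0.2  0.1  0.3]
pad [0.57423859 0.18970091 0.093     ] seat [0.44223158 0.1445966  0.036     ]
0.3292447299098442 [ 0.26460601  0.62680051 -0.87085057  1.72438049  0.54348403  1.05031384
 -2.03467792]
1.9000410567047408 [ 0.47475097  0.89082185 -1.30409641  1.7184174   0.90282783  1.27114444
 -0.71492847]
-1.2415515968850523 [ 0.47475097  0.89082185 -1.30409641  1.7184174   0.90282783  1.27114444
  2.42666418]
0.3292447299098442 [ 0.00302396  0.25572976 -0.42676869  2.06319519  0.13987156  0.84961032
 -1.74566862]
1.9000410567047408 [ 0.65583921  0.56555982 -1.29253767  2.04679446  0.64634173  1.02662363
 -0.63181277]
-1.2415515968850523 [ 0.65583921  0.56555982 -1.29253767  2.04679446  0.64634173  1.02662363
  2.50977988]
0.3292447299098442 [-0.37710515  0.55075731 -0.42696201  1.63929004  0.2591267   1.00799806
 -2.12899959]
1.9000410567047408 [-0.04558132  0.71244408 -0.94871406  1.62760843  0.62653888  1.13373712
 -0.82597026]
-1.2415515968850523 [ 0.10590405  0.93519636 -1.3052221   1.62306089  0.92775844  1.32643848
  2.12325328]
```

```bash
python3 - <<'E'
from h import *
top=[((-.12,-.04,.012),T(330,72)),((-.12,.04,.012),T(450,33)),((-.067,0,.093),T(396,123)),((.0725,0,.171),T(452,346)),((.0725,0,.041),T(486,354))]
sc=[((.0725,0,.171),S(621,62)),((-.067,0,.093),S(455,123)),((.12,-.04,0.),S(613,411)),((.12,.04,0.),S(724,360)),((-.12,-.04,.012),S(338,235))]
def rt(s): return (proj("top",fx(s,[p for p,_ in top]))-[q for _,q in top]).ravel()
def rs(s): return (proj("scene",fx(s,[p for p,_ in sc]))-[q for _,q in sc]).ravel()
for f in (rt,rs,lambda s:np.r_[rt(s),rs(s)]):
    r=least_squares(f,[.45,.15,np.pi],loss="soft_l1");s=r.x;print(s,f(s).round(1),"pad",fx(s,[-.067,0,.093])[0],"seat",fx(s,[.0725,0,.036])[0])
# two-view triangulation of single points
for nm,a,b in (("tip",T(452,346),S(621,62)),("pad",T(396,123),S(455,123)),("corner",T(330,72),S(338,235))):
    q=least_squares(lambda P:np.r_[proj("top",P)[0]-a,proj("scene",P)[0]-b],[.5,.1,.05]);print(nm,q.x,q.fun.round(1))
E
```

```text
[0.50730088 0.1672111  3.47439444] [-0.2  2.5  0.7  1.7  0.  -0.9  0.2 -1.6 -0.8 -0.1] pad [0.57062463 0.18909949 0.093     ] seat [0.4387789  0.14352591 0.036     ]
[0.5106006  0.16953061 3.45802764] [-1.6 -1.3 -1.3 -2.7  0.6  1.9  2.2  1.2  0.2 -0.7] pad [0.5742741  0.19037971 0.093     ] seat [0.44170017 0.14697002 0.036     ]
[0.50839623 0.16822542 3.4665212 ] [-0.2  1.8  0.7  1.3 -0.2 -1.4 -0.5 -2.1 -1.4 -0.4 -0.5 -1.1 -0.7 -2.4
  1.9  2.1  3.3  1.4  0.7 -0.2] pad [0.57189036 0.18961457 0.093     ] seat [0.4396899  0.14508044 0.036     ]
tip [0.43568043 0.14464582 0.16976762] [-0.3 -0.1  0.3  0.1]
pad [0.56919131 0.18953422 0.08773432] [ 0.2  0.1 -0.2 -0. ]
corner [0.61458901 0.24474993 0.00886376] [-0.1 -0.   0.1  0. ]
```

```bash
cat >> h.py <<'E'
YAW=3.466; PIV=np.array([-.010,0,.045])
PAD=np.array([.5695,.1895]); TIP=np.array([.4362,.1446]); CUP=np.array([.5109,.3838])
FX=np.array([np.cos(YAW),np.sin(YAW)])
FO=PAD+.067*FX; S0=(FO[0],FO[1],YAW); Q=down(YAW-np.pi)
def F(n=4):
    return np.mean([manip.current_force() for _ in range(n)],0)
def tcp(th,off=.002):
    x=-.057*np.cos(th)-.048*np.sin(th); z=.048*np.cos(th)-.057*np.sin(th)
    return fx(S0,PIV+[x-off,0,z+(.0095-off)*np.tan(th)])[0]
E
python3 - <<'E'
from h import *
p=manip.current_tool_pos(); manip.servo_line(p+[0,0,.1],vel=.3)
effector.close(10)
P=tcp(0); manip.move_pose(P+[0,0,.2],Q); print(manip.current_tool_pos(),manip.current_clock())
manip.servo_line(P+[0,0,.02],vel=.2); t=manip.current_clock()
print(P,F(),manip.current_finger_gap()); manip.servo_line(P+[0,0,.0195],vel=.02); print(manip.current_clock()-t)
im=viewer.get_image("scene")[170:295,180:340]
cv2.imwrite("pics/press.png",cv2.resize(im[:,:,::-1],None,fx=4.6,fy=4.6,interpolation=cv2.INTER_CUBIC))
E
```

```text
[0.57186778 0.18899326 0.29292536] 5.25
[0.57139568 0.19013749 0.093     ] [-0.19566208  0.48178293  0.2495918 ] 0.00020219368403694507
0.25
```

View pics/press.png

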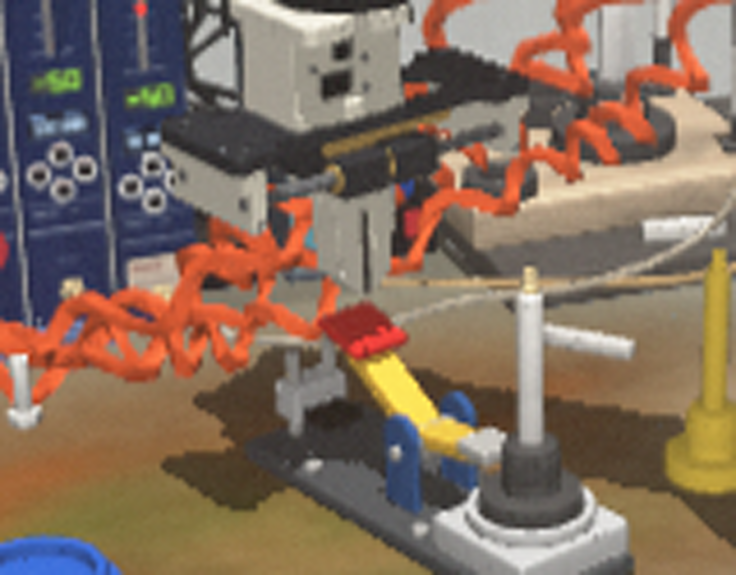

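The closed fingers hang centred over the red pad (crop 362,330), about 20 mm above it. Now the press.

```bash
python3 - <<'E'
from h import *
b=F(); manip.servo_line(tcp(0)+[0,0,.006],vel=.04); b=F()
th=-.0; peak=0; log=[]; manip.servo_line(tcp(0)+[0,0,.002],vel=.03)
while th<.72:
    th+=.02 if th<.24 and peak<4 else .009
    manip.servo_line(tcp(th),vel=.02)
    f=np.linalg.norm(F()-b); log.append((round(th,3),round(f,1)))
    if f>15: print("high"); break
    if peak>4.5 and f<peak-2: print("click"); break
    peak=max(peak,f)
print(log,(F()-b).round(1),manip.current_tool_pos(),manip.current_clock())
E
```

```text
click
[(0.02, np.float64(0.4)), (0.04, np.float64(0.8)), (0.06, np.float64(0.7)), (0.08, np.float64(0.9)), (0.1, np.float64(1.3)), (0.12, np.float64(0.3)), (0.14, np.float64(0.6)), (0.16, np.float64(0.8)), (0.18, np.float64(1.1)), (0.2, np.float64(1.5)), (0.22, np.float64(0.8)), (0.24, np.float64(0.7)), (0.26, np.float64(2.0)), (0.269, np.float64(1.2)), (0.278, np.float64(1.6)), (0.287, np.float64(1.6)), (0.296, np.float64(0.9)), (0.305, np.float64(0.6)), (0.314, np.float64(1.0)), (0.323, np.float64(2.2)), (0.332, np.float64(0.9)), (0.341, np.float64(1.5)), (0.35, np.float64(0.7)), (0.359, np.float64(1.4)), (0.368, np.float64(1.5)), (0.377, np.float64(1.2)), (0.386, np.float64(1.4)), (0.395, np.float64(0.5)), (0.404, np.float64(1.5)), (0.413, np.float64(1.7)), (0.422, np.float64(1.8)), (0.431, np.float64(1.6)), (0.44, np.float64(2.0)), (0.449, np.float64(1.1)), (0.458, np.float64(1.5)), (0.467, np.float64(2.5)), (0.476, np.float64(2.7)), (0.485, np.float64(3.3)), (0.494, np.float64(2.6)), (0.503, np.float64(2.8)), (0.512, np.float64(2.2)), (0.521, np.float64(2.5)), (0.53, np.float64(2.9)), (0.539, np.float64(2.7)), (0.548, np.float64(3.6)), (0.557, np.float64(3.7)), (0.566, np.float64(4.9)), (0.575, np.float64(4.0)), (0.584, np.float64(5.5)), (0.593, np.float64(5.4)), (0.602, np.float64(5.4)), (0.611, np.float64(5.3)), (0.62, np.float64(4.7)), (0.629, np.float64(4.2)), (0.638, np.float64(3.3))] [2.7 1.  1.5] [0.58762349 0.19559752 0.05493183] 21.1833
```

```bash
python3 - <<'E'
from h import *
log=[];th=.638; f0=F(8)
while th<.67:
    th+=.006; manip.servo_line(tcp(th),vel=.02); d=F()-f0; log.append((round(th,3),*d.round(1)))
    if d[2]>2.5: break
print(log)
p=manip.current_tool_pos(); manip.servo_line(p+[0,0,.03],vel=.05); b=F(); manip.servo_line(p+[0,0,.13],vel=.25)
print(f0,b,manip.current_clock())
im=viewer.get_image("scene")[170:295,180:340]
cv2.imwrite("pics/press2.png",cv2.resize(im[:,:,::-1],None,fx=4.6,fy=4.6,interpolation=cv2.INTER_CUBIC))
E
```

```text
[(0.644, np.float64(0.1), np.float64(-0.6), np.float64(1.0)), (0.65, np.float64(0.5), np.float64(-0.7), np.float64(0.4)), (0.656, np.float64(-0.8), np.float64(-0.8), np.float64(2.7))]
[2.55099577 1.22948952 1.73140734] [-0.10147033 -0.33907125 -0.78157768] 23.2333
```

View pics/press2.png

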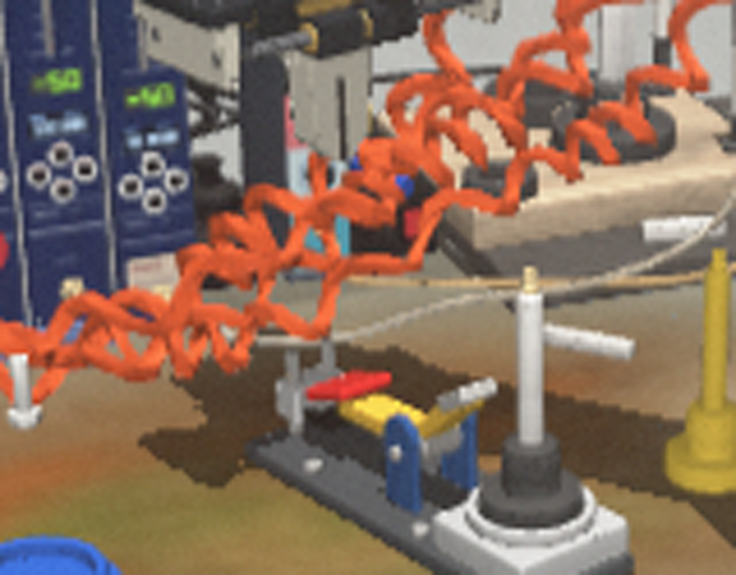

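The rocker stays tipped up: pad down at crop (350,385), finger raised at (470,395), gauge still seated. Now the grasp and lift, then a look at both views beside the cup.

```bash
python3 - <<'E'
from h import *
manip.move_pose([*TIP,.25],Q); effector.open_jaws()
manip.servo_line([*TIP,.119],vel=.12)
effector.close(6); print("f",F().round(1)); effector.close(30); print("gap",manip.current_finger_gap(),manip.current_gripper_force(),"f",F().round(1))
manip.servo_line([*TIP,.124],vel=.03); print(F().round(1))
manip.servo_line([*TIP,.20],vel=.12)
manip.servo_line([*CUP,.20],vel=.15); print(manip.current_tool_pos(),manip.current_finger_gap(),F().round(1))
manip.servo_line([*CUP,.129],vel=.1); print(manip.current_tool_pos(),manip.current_clock())
a=viewer.get_image("top")[200:300,105:225]; c=viewer.get_image("scene")[200:330,130:260]
o=np.zeros((520,800,3),np.uint8); o[:400,:400]=cv2.resize(a[:100,:100],(400,400),interpolation=2); o[:,400:]=cv2.resize(c[:,:100],(400,520),interpolation=2)
cv2.imwrite("pics/cup.png",o[:,:,::-1])
E
```

```text
f [ 0.4 -1.2 -0.2]
gap 0.012904204793237752 29.990922510623932 f [ 0.8 -3.  -0.9]
[ 0.6 -0.6 -3.8]
[0.51109198 0.3827756  0.19997729] 0.013070960820624252 [-0.2 -0.7 -5. ]
[0.51124652 0.38436639 0.12957602] 31.8917
```

View pics/cup.png

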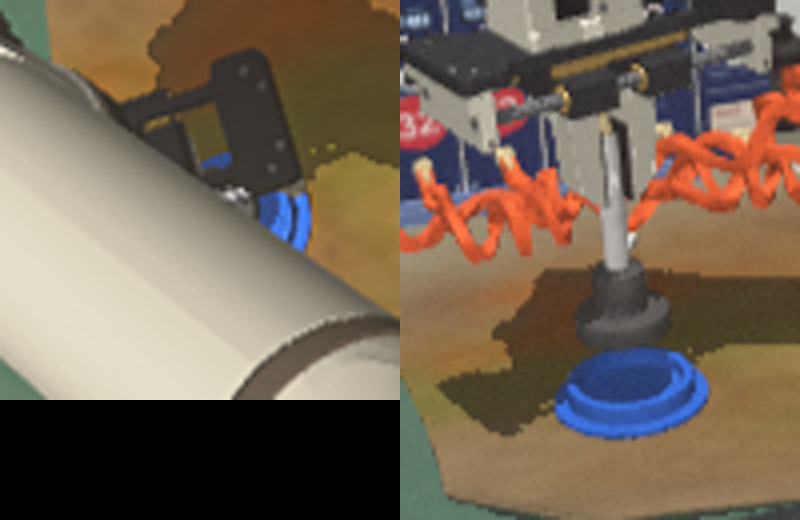

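The gauge hangs between the fingers over the cup. In the scene half, the flange spans crop u 575–669 with its bottom at v 350, and the cup foot spans u 556–708 with its bottom at v 438. The top view is blocked by the arm. I'll compare against the prediction.

```bash
python3 - <<'E'
from h import *
p=manip.current_tool_pos(); t=np.linspace(0,6.28,200); c=np.c_[np.cos(t),np.sin(t),0*t]
k=lambda q:(q-[130,200])*4+[401.5,1.5]
u=p[2]-.083
fl=k(np.r_[proj("scene",c*.0265+[p[0],p[1],u]),proj("scene",c*.0265+[p[0],p[1],u+.018])])
cu=k(proj("scene",c*.044+[*CUP,0])); ri=k(proj("scene",c*.030+[*CUP,.016]))
print("flange",fl.min(0),fl.max(0),"obs 575-669, bottom 350"); print("foot",cu.min(0),cu.max(0),"obs 556-708, bottom 438"); print("inner rim",ri.min(0),ri.max(0))
print("tip",k(proj("scene",[p[0],p[1],u+.135])),"axis base",k(proj("scene",[p[0],p[1],u+.041])))
J=[(k(proj("scene",[p[0]+d[0],p[1]+d[1],u]))-k(proj("scene",[p[0],p[1],u])))/1 for d in ((.001,0),(0,.001))];print("px/mm",J)
E
```

```text
flange [574.89276289 276.29841139] [672.77214491 348.4270691 ] obs 575-669, bottom 350
foot [555.52247731 358.84877487] [710.74084961 436.68117531] obs 556-708, bottom 438
inner rim [577.94139585 347.1241925 ] [684.29886437 399.42692035]
tip [[604.59130718 110.20283107]] axis base [[619.36316787 262.13383839]]
px/mm [array([[-0.37480961, -0.77695332]]), array([[-1.75116518,  0.33462706]])]
```

Plug and cup agree with the prediction to about 1 mm, so I lower with a force watch.

```bash
python3 - <<'E'
from h import *
manip.servo_line([*CUP,.104],vel=.06); b=F(8); log=[]; z=.104
while z>.0865:
    z-=.001; manip.servo_line([*CUP,z],vel=.02); d=F()-b; log.append((round(z,4),*d.round(1)))
    if d[2]>4 or np.hypot(d[0],d[1])>5: break
print(*log,sep="\n"); print(manip.current_tool_pos(),manip.current_finger_gap(),manip.current_gripper_force(),manip.current_clock())
E
```

```text
(0.103, np.float64(0.1), np.float64(0.3), np.float64(-0.0))
(0.102, np.float64(-0.4), np.float64(0.6), np.float64(1.5))
(0.101, np.float64(-0.2), np.float64(-0.4), np.float64(0.5))
(0.1, np.float64(0.6), np.float64(0.3), np.float64(0.8))
(0.099, np.float64(0.5), np.float64(-0.0), np.float64(1.2))
(0.098, np.float64(-0.0), np.float64(-0.3), np.float64(0.3))
(0.097, np.float64(0.1), np.float64(-1.0), np.float64(0.4))
(0.096, np.float64(-0.2), np.float64(0.0), np.float64(0.7))
(0.095, np.float64(-0.8), np.float64(-0.2), np.float64(1.0))
(0.094, np.float64(-0.1), np.float64(-0.4), np.float64(1.4))
(0.093, np.float64(0.0), np.float64(-0.2), np.float64(0.4))
(0.092, np.float64(0.2), np.float64(0.3), np.float64(0.1))
(0.091, np.float64(0.4), np.float64(0.3), np.float64(0.4))
(0.09, np.float64(0.4), np.float64(-0.8), np.float64(-0.3))
(0.089, np.float64(-0.3), np.float64(-0.2), np.float64(1.1))
(0.088, np.float64(-1.8), np.float64(-1.3), np.float64(9.6))
[0.51130534 0.38422832 0.08898895] 0.013331822420522924 29.996050000190735 36.5583
```

The gauge reached the cup floor at the expected height with no side force. Release, retreat, check.

```bash
python3 - <<'E'
from h import *
manip.servo_line([*CUP,.0887],vel=.02); manip.sleep(.2); effector.open_jaws()
manip.servo_line([*CUP,.26],vel=.12)
manip.servo_line([.45,-.1,.3],vel=.25); print(manip.current_clock(),F())
a=viewer.get_image("top")[205:305,120:290]; c=viewer.get_image("scene")[210:310,150:320]
o=np.r_[cv2.resize(a,(510,300),interpolation=2),cv2.resize(c,(510,300),interpolation=2)]
cv2.imwrite("pics/end.png",o[:,:,::-1])
k=lambda q:(q-[120,205])*3
print("pred tip",k(proj("top",[*CUP,.141])))
E
```

```text
42.0 [0.03654513 0.52112982 0.20071001]
pred tip [[ 79.43463956 129.0213701 ]]
```

View pics/end.png

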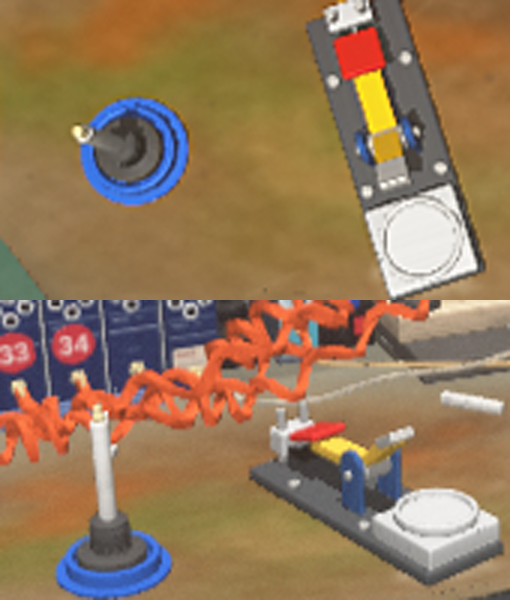

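The gauge stands upright inside the cup, with its tip at (82,131) against a prediction of (79,129). The rocker is still tipped up and the seat is empty, so I hand in.

```bash
python3 -c "
from bench import manip
print(manip.hand_in())"
```

```text
the job is handed in; nothing more can be done
None
```

The rocker is caught tipped up, the plug gauge stands upright and released in the blue cup, and the job is handed in; hand-in returned no verdict, so this rests on the last pictures and force readings.

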